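Park the dust cover and hold the splined brake-release key home

ROBOT

A 7-joint arm with a two-finger parallel gripper is mounted at the origin on a cart in front of the work surface, level with it; the furniture and walls round the work are solid. World frame = base frame: x ahead of the robot, y to its left, z up, the work surface at z = 0. Lengths are in m, angles in rad, forces in N, time in s.
With the tool pointing down it reaches from about 0.425 to 1.025 m from the base axis. Payload 9.4 kg.
Tool frame: the origin (TCP) lies at the very end of the fingers, on their centre line; the grasp point (between the pads) lies 19 mm behind it (manip.grasp_offset is the distance from the TCP to the grasp point, in m); x points along the fingers, y is the direction in which the jaws open and shut, and the axes are right-handed (so a half turn about x gives the same grasp; the last joint's range is limited). The gripper opens to 93 mm and grips with 3 to 60 N. Pads are 15 mm wide; open, the fingers measure 128 mm over their backs; the gripper's body (75 mm by 188 mm) begins 65 mm behind the grasp point.
Start: joints at [-1.349, 0.599, -0.003, 1.599, 0.002, 0.943, -0.08], TCP at [0.213, 0.693, 0.219] pointing down, gripper open.
Joint ranges: [-2.57, 2.57], [-0.35, 1.97], [-1.29, 1.29], [0.11, 2.56], [-1.05, 4.19], [0.11, 1.86], [-2.63, 2.63]. Speed limits (rad/s): [2.22, 2.22, 3.01, 3.01, 3.14, 3.14, 3.14].

INTERFACE

Orientations are given as a unit quaternion [w, x, y, z].
In Python, from rig import manip, get_obs, viewer gives the robot as it stands. The module is installed in compiled form; this text tells all that it offers. Calls block until the motion is done:
- manip.move_pose(position, orientation): joint-space move of the TCP to a pose.
- manip.move_linear(position, rate=0.15, attitude=None, force_limit=None): straight line of the TCP; attitude=None keeps the orientation; rate is the mean speed in m/s. With force_limit (N) it stops when the force on the tool has changed by that much, and returns True; else False.
- manip.goto_joints(angles): joint-space move.
- manip.set_gripper(opening, grasp_force=None): finger opening in m; grasp_force is the grip in N (None keeps the last); returns when the fingers have stopped.
- manip.hold(seconds).
- manip.inverse_kinematics(position, orientation): joint angles nearest the present ones, or None.
- get_obs(): the state.
- viewer.grab_frame(name): name is "scene" or "top"; returns a dict with "frame" (384x512x3 uint8, red, green, blue), "fx", "fy", "cx", "cy" (pixels), "R" (3x3) and "t" (3): a world point X has camera coordinates R X + t. Camera axes: x right, y down, z forward; pixel columns grow to the right and rows downward; lengths in m; the calibration is good to about 2 mm. A picture is of the moment at which its call begins. There is no depth.
A pose or a line that the arm cannot do raises manip.MotionError and nothing moves.
- manip.sign_off(): hands the job in, once; it reports no verdict.
The state is a dict: "t": time; "q": joint angles; "joint_vel": joint speeds; "joint_torque": joint torques, N m; "position": TCP position; "orientation": TCP orientation; "force": force on the tool from outside, world axes, zero at the start; "torque": the same for the moment, N m; "opening": finger opening in m.
Only numpy, scipy, OpenCV 4.12 (cv2) and the standard library are available. Lean on these libraries where they do the work, as an engineer would, in place of code of your own. Each camera call takes 0.05 s, during which the arm holds its last target. There are 200 camera calls.

TASK

Release the brake of the index unit by hand: lift the dust cover off its splined hub and hang it by its eye on the peg of the stand. Then take the T-handled key out of its rest, turn it until its splines mesh with the slots of the hub, push it fully home against the spring so that its collar seats on the hub, and finish while still holding it pressed there. Do not disturb the grease tin, the spanner or the bracket lying nearby.

Things in the scene. Friction and masses are not known exactly. Their poses are not given: they have to be found in the camera images.
- housing: Fixed grey brake housing of the index unit: foot plate 110 x 110 x 12 mm, body 94 x 94 mm up to 68 mm above the bench. Origin on the bench at its centre, z up. It stands anywhere, turned by up to 0.5 rad.
- hub: Fixed round steel hub, 60 mm diameter, in the centre of the housing, its face 80 mm above the bench, under the cover at the start. Its bore is a cross of four slots along the hub's +x, -x, +y, -y (repeats every quarter turn), each 8.4 mm wide, reaching 15 mm from the axis. Origin on the bench on the axis, z up. Its yaw differs from the housing's; it cannot turn.
- hub_mouth (a point): Centre of the hub's top face (80 mm above the bench), on the axis; axes as the hub's.
- plunger (a joint): Spring plunger inside the hub, m pressed down: 0 at rest (its top 26 mm below the hub's face), 0.014 when the key is fully home. About 5 N at first touch, 13 N with the key home; it pushes the key back up if the key is let go.
- cover: Loose aluminium dust cover, 0.15 kg: round cap 70 mm diameter, 11 mm high (its skirt, 5 mm deep, inside diameter 64 mm, slips over the hub), with a flat upright lug on its centre, 10 mm thick along the cover's x, 42 mm wide along y, from 11 to 87 mm above the lower rim. Origin at the centre of the lower rim, z up; at the start 75 mm above the bench, on the hub.
- cover_eye (a point): Centre of the round eye, 24 mm diameter, that runs through the lug along the cover's x, 31 mm above the cover's lower rim.
- cover_grip (a point): Point in the solid upper part of the lug to pinch, fingers closing along the cover's x: 73 mm above the lower rim, 14 mm below the lug's top, 30 mm above the eye's upper edge.
- peg_stand: Fixed stand: foot plate 80 x 90 x 10 mm, column 22 x 34 mm, 130 mm high. One round steel peg, 8 mm diameter, leaves the column's front face 120 mm above the bench along the stand's own -x, rising 8 degrees, 88 mm long, with a 12 mm ball at its end. Origin on the bench under the peg's root at the front face; z up; turned by up to 0.35 rad.
- peg_mid (a point): Point on the peg's axis 53 mm in front of the column, where the cover is to hang; axes as the stand's (peg points along -x).
- peg_tip (a point): Centre of the ball at the peg's free end.
- key_rest: Fixed pale wooden block 60 x 60 x 50 mm with a round 31 mm hole right through, in which the key stands. Origin on the bench at its centre.
- key: Loose steel key, 0.2 kg, standing upright in the rest: four-splined stem 40 mm long (a cross of two bars 26 x 6 mm along the key's x and y, the lowest 4 mm tapered to 21 x 3.6 mm), above it a collar 42 mm diameter, 6 mm high, a neck 18 mm diameter and a T-bar handle. Origin at the stem's lower end on the axis, z up; at the start 10 mm above the bench, as the collar lies on the rest.
- key_grip (a point): Centre of the T-bar handle, on the key's axis 72 mm above the stem's lower end; the bar is 74 mm long along the key's x, 14 mm wide along y, 20 mm high. Pinch it from above, fingers closing along the key's y.
- key_collar (a point): Centre of the collar's underside, 40 mm above the stem's lower end; it meets the hub_mouth when the key is home.
- grease_tin: Loose round tin, 62 mm diameter, 42 mm high, in front of the work; to be left alone. Origin at the centre of its underside.
- spanner_13: Loose spanner, 161 mm long, 26 mm wide, 6 mm thick, lying to the right of the work; to be left alone.
- steel_bracket: Loose zinc bracket 34 x 64 x 50 mm behind the work; to be left alone.

How it is judged:
By the outcome, as a careful person would: the job done as asked, in the order asked, and still so for the second after the job is handed in, while the arm keeps its last pose, push and grip.
It also fails if it takes over 51 s, if anything falls off the work surface, if the arm or the gripper's body presses on something with over 40 N, if the wrist force passes 120 N, or if a joint passes its speed limit or range.

## Working session

There is one attempt and no reset: what is moved stays moved. The work goes in short steps, each a Python script; the robot and the scene stay as the last script left them, time stands still between calls to the robot, and variables do not carry over. Pictures are saved under pics/ and viewed, about 8 in all and at most 12, crops included, and the job is handed in when it is done.

```bash
mkdir -p pics; ls; python3 - <<'E'
from rig import manip,get_obs,viewer
import cv2,pickle
for n in("scene","top"):
    f=viewer.grab_frame(n); pickle.dump(f,open(n+"0.pkl","wb"))
    cv2.imwrite(f"pics/{n}0.png",cv2.resize(f["frame"][:,:,::-1],(800,600),interpolation=cv2.INTER_CUBIC))
    print(n,f["fx"],f["cx"],f["cy"],-f["R"].T@f["t"],f["R"].tolist())
o=get_obs();print(o["t"],o["position"],o["orientation"],o["force"],o["opening"],manip.grasp_offset)
E
```

```text
pics
scene 401.43475997738756 257.30923567110494 188.75771306189648 [ 0.00756791 -0.86690732  0.59900695] [[0.8289247973171306, -0.558999057021254, -0.020093149133532096], [-0.2592112447841323, -0.352049620909805, -0.8993723339055539], [0.49567450102886484, 0.7507203997938321, -0.4367215020618682]]
top 498.81988889475156 252.33244611842218 187.92949023617248 [ 0.41664536 -0.0181378   1.51812361] [[-0.01624489443826192, -0.999866967365623, 0.0014666205241750101], [-0.9964240476778218, 0.016067282497491116, -0.08295154997039936], [0.08291695010090258, -0.0028089151318651407, -0.996552502069884]]
0.1 [0.21330152 0.69246667 0.21784456] [ 0.69920987  0.10473988  0.69925662 -0.10571326] [-0.5896412   0.95750771 -0.31692591] 0.09295167929098139 0.0188
```

View pics/scene0.png

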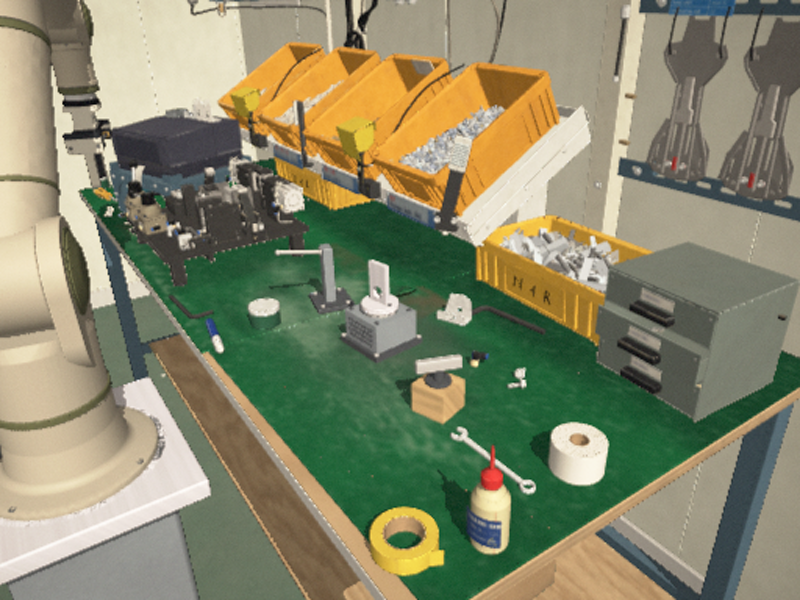

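View pics/top0.png

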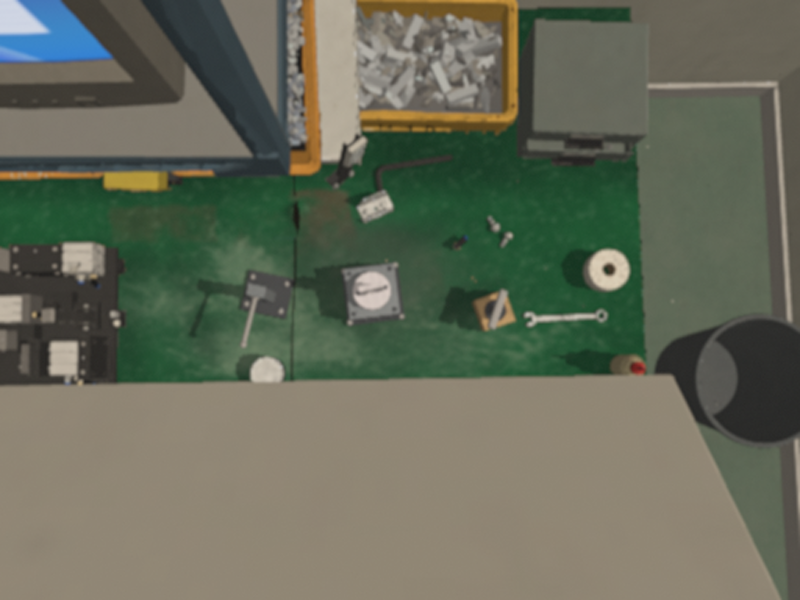

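The scene view shows the stand (~(325,275)), the covered housing (~(380,310)), the key on its rest (~(438,380)), the tin (264,312), the spanner and the bracket. The top view shows the same, with the stand at (265,292), the housing at (373,292) and the key at (496,310). I'll enlarge both.

```bash
python3 - <<'E'
import cv2,pickle
def crop(n,x0,y0,w,h,k,out):
    f=pickle.load(open(n+"0.pkl","rb"))["frame"][y0:y0+h,x0:x0+w,::-1]
    im=cv2.resize(f,None,fx=k,fy=k,interpolation=cv2.INTER_CUBIC)
    for i in range(0,w,10):
        cv2.line(im,(i*k,0),(i*k,6 if i%50 else 14),(0,255,255),1)
        if i%20==0: cv2.putText(im,str(x0+i),(i*k,22),0,.4,(0,255,255),1)
    for i in range(0,h,10):
        cv2.line(im,(0,i*k),(6,i*k),(0,255,255),1)
        if i%20==0: cv2.putText(im,str(y0+i),(8,i*k+4),0,.4,(0,255,255),1)
    cv2.imwrite(out,im)
crop("top",145,160,195,90,4,"pics/topc.png")
crop("scene",170,150,133,120,6,"pics/scenec.png") if 0 else crop("scene",172,150,132,120,5,"pics/scenec.png")
E
```

```text
(no output)
```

View pics/topc.png

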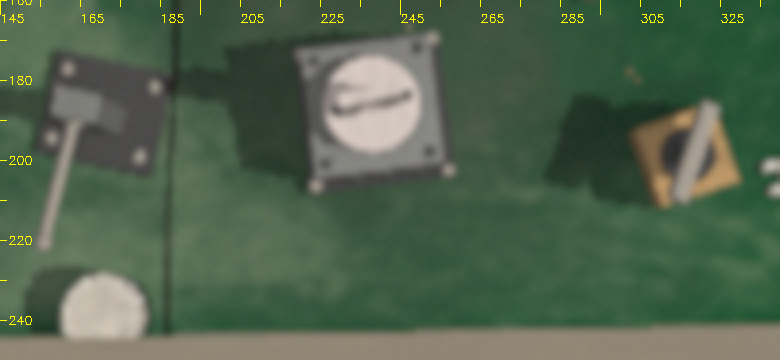

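View pics/scenec.png

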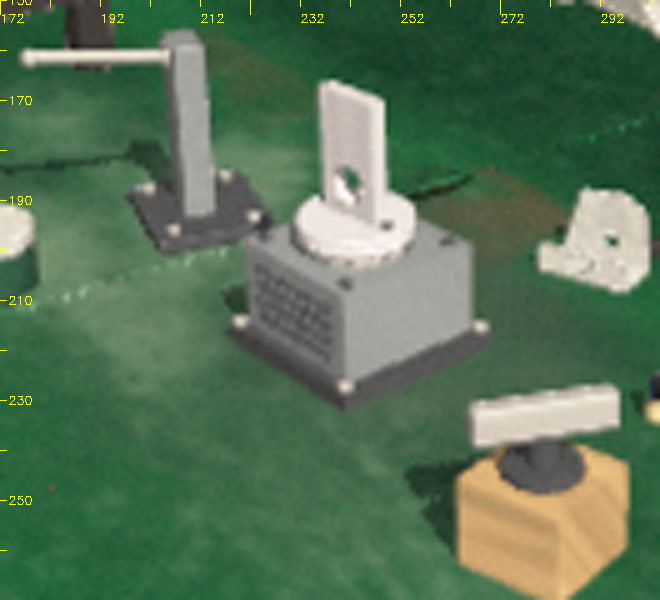

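The crops give these pixel positions:
- **Peg ball:** top (156,220.5), scene (177.6,161.6).
- **Peg root:** top (163.5,190.8).
- **Cap centre:** top (238.3,186).
- **Key bar ends:** top (322.2,185.8) and (315.2,210).
- **Lug:** upright, with its eye facing roughly toward −x.

Next I'll fit the poses and overlay wireframes.

```bash
cat > h.py <<'E'
import numpy as np,cv2,pickle
from scipy.optimize import least_squares
def proj(f,X):
    c=np.atleast_2d(X)@f["R"].T+f["t"]
    return np.c_[f["fx"]*c[:,0]/c[:,2]+f["cx"],f["fy"]*c[:,1]/c[:,2]+f["cy"]]
def ray(f,uv,z):
    C=-f["R"].T@f["t"]; d=f["R"].T@np.array([(uv[0]-f["cx"])/f["fx"],(uv[1]-f["cy"])/f["fy"],1])
    return C+d*(z-C[2])/d[2]
def tri(fa,ua,fb,ub):
    r=least_squares(lambda X:np.r_[proj(fa,X)[0]-ua,proj(fb,X)[0]-ub],[.6,.1,.1]); return r.x,np.abs(r.fun).max()
def rz(a): return np.array([[np.cos(a),-np.sin(a),0],[np.sin(a),np.cos(a),0],[0,0,1]])
def box(x0,x1,y0,y1,z0,z1):
    p=np.array([[x,y,z] for x in(x0,x1) for y in(y0,y1) for z in(z0,z1)])
    return [(p[i],p[j]) for i in range(8) for j in range(i+1,8) if np.sum(np.abs(p[i]-p[j])>1e-9)==1]
def circ(r,z,c=(0,0),n=32):
    a=np.linspace(0,2*np.pi,n+1); p=np.c_[c[0]+r*np.cos(a),c[1]+r*np.sin(a),0*a+z]
    return list(zip(p[:-1],p[1:]))
COVER=circ(.035,.011)+circ(.035,0)+box(-.005,.005,-.021,.021,.011,.087)
COVER+=[tuple(np.array([s,p[0],.031+p[1]]) for p in (a,b)) for s in(-.005,.005) for a,b in circ(.012,0)]
KEY=box(-.037,.037,-.007,.007,.062,.082)+circ(.021,.046)+circ(.021,.040)
s8,c8=np.sin(np.radians(8)),np.cos(np.radians(8))
PEG=np.array([-.088*c8,0,.12+.088*s8]); MID=np.array([-.053,0,.12+.053*s8/c8])
STAND=[(np.array([0,0,.12]),PEG)]+box(0,.022,-.017,.017,.0,.13)
HOUS=box(-.055,.055,-.055,.055,0,.012)+box(-.047,.047,-.047,.047,.012,.068)
def view(f,items,x0,y0,w,h,k,out=None):
    im=cv2.resize(np.ascontiguousarray(f["frame"][y0:y0+h,x0:x0+w,::-1]),None,fx=k,fy=k,interpolation=cv2.INTER_CUBIC)
    for segs,(x,y,z,a),col in items:
        for p,q in segs:
            uv=[(proj(f,rz(a)@v+[x,y,z])[0]-[x0,y0]+.5)*k for v in(p,q)]
            cv2.line(im,*[tuple(int(t) for t in np.round(u)) for u in uv],col,1,cv2.LINE_AA)
    if out: cv2.imwrite(out,im)
    return im
E
python3 - <<'E'
from h import *
S=pickle.load(open("scene0.pkl","rb"));T=pickle.load(open("top0.pkl","rb"))
tc=lambda x,y:np.array([145+x/4,160+y/4])-.4; sc=lambda x,y:np.array([172+x/5,150+y/5])-.4
b,e=tri(T,tc(44,242),S,sc(28,58)); print("ball",b,e)
r=ray(T,tc(74,123),.12); print("root",r); d=r-ray(T,tc(44,242),.1322); ya=np.arctan2(d[1],d[0])
st=ray(T,tc(44,242),.1322)+rz(ya)@[.088*c8,0,0]; print("stand",st,ya)
c=ray(T,tc(373,104),.086);print("cover",c)
k1,k2=ray(T,tc(709,103),.092),ray(T,tc(681,200),.092);print("key",(k1+k2)/2,np.linalg.norm(k1-k2)); kd=k1-k2;ka=np.arctan2(kd[1],kd[0]);print(ka)
h=[ray(T,tc(*p),.068) for p in((436,38),(297,49))];hd=h[1]-h[0];ha=np.arctan2(hd[1],hd[0])-np.pi/2;print("hous yaw",ha)
l=ray(T,tc(333,105),.1)-ray(T,tc(412,95),.1); la=np.arctan2(l[1],l[0])-np.pi/2; print("lug yaw",la)
k=(k1+k2)/2
it=[(COVER,(c[0],c[1],.075,la),(0,0,255)),(KEY,(k[0],k[1],.01,ka),(0,0,255)),(STAND,(st[0],st[1],0,ya),(0,0,255)),(HOUS,(c[0],c[1],0,ha),(255,0,0))]
a=view(S,it,172,150,132,75,6); 
b1=view(T,it,145,160,65,70,4);b2=view(T,it,215,160,40,50,5);b3=view(T,it,300,178,35,35,7)
cv2.imwrite("pics/ov1s.png",view(S,it,172,150,132,100,6))
H=280;cv2.imwrite("pics/ov1t.png",np.hstack([cv2.copyMakeBorder(x,0,H-x.shape[0],0,4,0) for x in(b1,b2,b3)]))
E
```

```text
ball [0.44615972 0.24778125 0.13234313] 0.2787858794527551
root [0.53019232 0.22880415 0.12      ]
stand [0.53182079 0.22843808 0.1322    ] -0.2211190735385481
cover [0.54321222 0.01944847 0.086     ]
key [ 0.50488753 -0.21084203  0.092     ] 0.07265278883532043
-0.3069239816985313
hous yaw 0.06342234650560719
lug yaw 0.11034105149394824
```

View pics/ov1s.png

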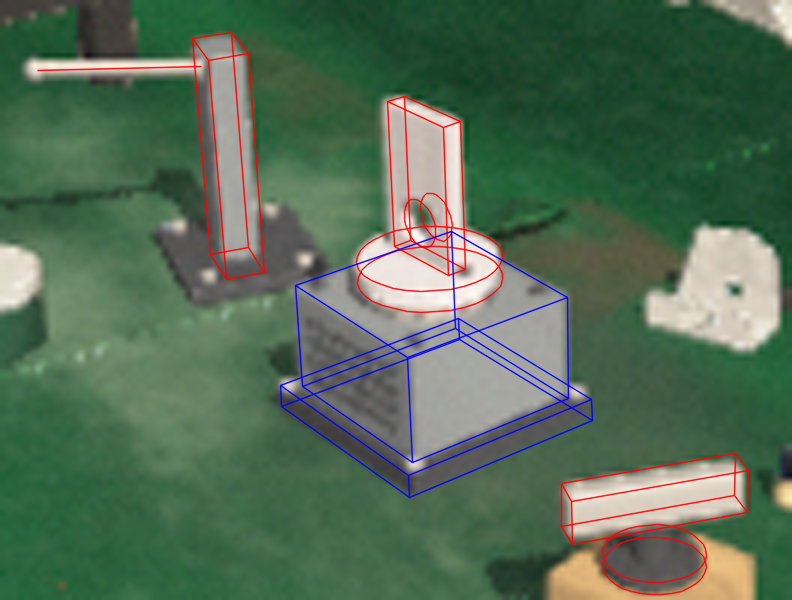

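View pics/ov1t.png

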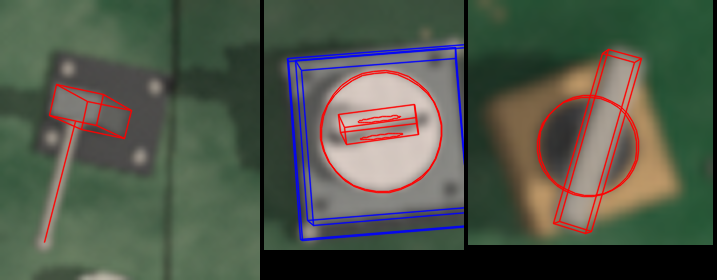

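The overlays agree with both images to about 1 px (~2 mm). The ball triangulates to z=0.1323 against the expected 0.1322. Next is to grasp and lift the cover.

```bash
cat >> h.py <<'E'
from scipy.spatial.transform import Rotation as Ro
G=.0188
COV=(.5432,.0194,.110); ST=(.5315,.2285,-.221); KY=(.5049,-.2108,-.307)
def quat(a):  # tool down, jaw axis at world yaw a
    x=np.array([0,0,-1.]);y=np.array([np.cos(a),np.sin(a),0]);q=Ro.from_matrix(np.c_[x,y,np.cross(x,y)]).as_quat()
    return [q[3],q[0],q[1],q[2]]
E
python3 - <<'E'
from h import *
from rig import manip,get_obs
o=get_obs();w=o["orientation"];M=Ro.from_quat([w[1],w[2],w[3],w[0]]).as_matrix();print("jaw yaw now",np.arctan2(M[1,1],M[0,1]))
for n,p,a in(("cov",(COV[0],COV[1],.3),COV[2]),("covlow",(COV[0],COV[1],.129),COV[2]),("peg",(.42,.254,.2),ST[2]),("key",(KY[0],KY[1],.2),KY[2]+np.pi/2),("keyhub",(COV[0],COV[1],.2),.3),("keyhub2",(COV[0],COV[1],.2),1.87)):
    for k in(0,np.pi,-np.pi):
        if k<0: continue
        q=manip.inverse_kinematics(p,quat(a+k)); print(n,round(a+k,2),None if q is None else np.round(q,2))
E
```

```text
jaw yaw now 1.2720608840356684
cov 0.11 [-0.5   0.31  0.48  1.94 -0.18  0.93  0.17]
cov 3.25 [-0.89  0.48  1.13  1.96 -0.51  1.03 -2.56]
covlow 0.11 [-0.33  0.52  0.28  2.11 -0.27  0.54  0.25]
covlow 3.25 [-0.8   0.8   1.11  2.14 -0.99  0.87 -2.1 ]
peg -0.22 [-0.96  0.37  0.4   2.16 -0.23  0.65 -0.61]
peg 2.92 [-0.33  0.38 -0.43  2.13  0.25  0.69  1.99]
key 1.26 [ 0.06  0.43  0.32  2.04 -0.2   0.7   1.77]
key 4.41 [-0.32  0.57  0.93  2.06 -0.63  0.82 -0.89]
keyhub 0.3 [-0.37  0.42  0.32  2.05 -0.2   0.7   0.38]
keyhub 3.44 [-0.84  0.65  1.12  2.07 -0.77  0.91 -2.12]
keyhub2 1.87 [-0.12  0.41 -0.03  2.03  0.02  0.7   1.71]
keyhub2 5.01 [-0.62  0.49  0.7   2.06 -0.46  0.75 -0.91]
```

```bash
python3 - <<'E'
from h import *
from rig import manip,get_obs,viewer
x,y,a=COV
p=get_obs()["position"]
manip.move_linear([p[0],p[1],.33],rate=.25)
manip.set_gripper(.05)
manip.move_pose([x,y,.24],quat(a)); print(get_obs()["t"])
hit=manip.move_linear([x,y,.075+.073-G],rate=.1,force_limit=12); print("hit",hit,get_obs()["position"])
f0=get_obs()["force"]
manip.set_gripper(0,grasp_force=30); o=get_obs(); print(o["t"],o["opening"],o["force"]-f0)
hit=manip.move_linear([x,y,.075+.073-G+.075],rate=.1); o=get_obs(); print(o["t"],o["opening"],o["position"],o["force"]-f0)
for n in("scene","top"):pickle.dump(viewer.grab_frame(n),open(n+"1.pkl","wb"))
S=pickle.load(open("scene1.pkl","rb"));T=pickle.load(open("top1.pkl","rb"))
z=o["position"][2]+G-.073
it=[(COVER,(x,y,z,a),(0,0,255))]
k=lambda im,h:cv2.copyMakeBorder(im,0,h-im.shape[0],0,4,0)
A=view(S,it,215,120,60,100,6);B=view(T,it,200,150,70,70,6)
cv2.imwrite("pics/lift.png",np.hstack([k(A,600),k(B,600)]))
E
```

```text
4.2167
hit False [0.54353135 0.01937295 0.12969098]
6.1917 0.009709720856688012 [-0.17789148 -0.24547135 -0.95709213]
7.0917 0.009772709766315089 [0.54279381 0.01951469 0.20374059] [-1.15037739 -1.12414414 -1.35497907]
```

View pics/lift.png

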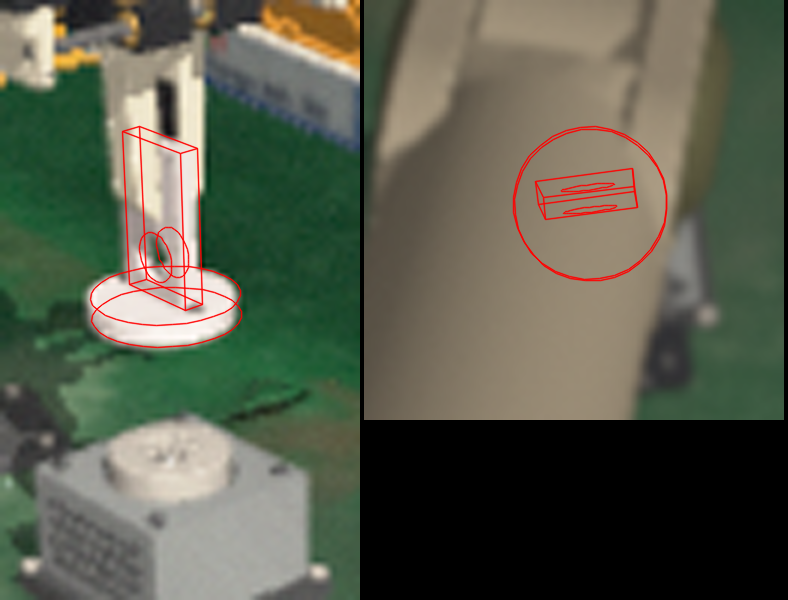

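The cover is held cleanly (opening 9.7 mm) and its wireframe matches the image to <1 px. The bare hub with its slotted bore is visible at about (165,455). Next I'll hang the cover on the peg.

```bash
python3 - <<'E'
from h import *
from rig import manip,get_obs,viewer
sx,sy,a=ST; t=np.tan(np.radians(8))
def tcp(d,dz=0):  # eye centre d (horizontal) in front of column, dz above peg axis
    return rz(a)@[-d,0,0]+[sx,sy,.12+d*t+dz+.042-G]
manip.move_pose(tcp(.137,.06),quat(a))
manip.move_linear(tcp(.137,.0),rate=.12)
f0=get_obs()["force"];S0=viewer.grab_frame("scene")
hit=manip.move_linear(tcp(.053,0),rate=.06,force_limit=6); o=get_obs(); print(hit,o["t"],o["position"]-tcp(.053),o["force"]-f0)
S1=viewer.grab_frame("scene");T1=viewer.grab_frame("top");pickle.dump((S0,S1,T1),open("hang.pkl","wb"))
z=lambda p:p[2]+G-.073
st=(STAND,(sx,sy,0,a),(255,0,0)); p0=tcp(.137);p1=o["position"]
A=view(S0,[st,(COVER,(p0[0],p0[1],z(p0),a),(0,0,255))],155,110,66,95,6)
B=view(S1,[st,(COVER,(p1[0],p1[1],z(p1),a),(0,0,255))],155,110,66,95,6)
cv2.imwrite("pics/hang.png",np.hstack([A,B]))
E
```

```text
False 10.5417 [-3.30097507e-04  1.45734463e-04  3.04738060e-05] [0.12412236 0.82108604 0.03552273]
```

View pics/hang.png

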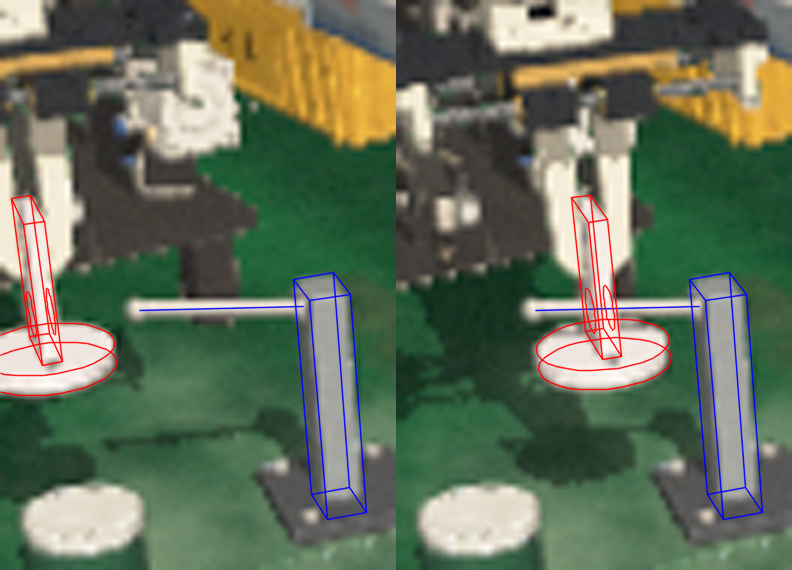

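There was no contact during insertion, and the peg runs into the eye at the lug (~(595,308)). Now I'll lower the cover onto the peg, release it, retreat, and look at the cover and the hub.

```bash
python3 - <<'E'
from h import *
from rig import manip,get_obs,viewer
f0=get_obs()["force"];p=get_obs()["position"]
hit=manip.move_linear(p-[0,0,.012],rate=.03,force_limit=2.0); o=get_obs(); print(hit,o["t"],o["position"]-p,o["force"]-f0)
manip.set_gripper(.03)
q=get_obs()["position"]
manip.move_linear(q+[0,0,.09],rate=.2)
x,y,a=KY
manip.move_pose([x,y,.20],quat(a-np.pi/2)); o=get_obs(); print(o["t"],o["q"])
for n in("scene","top"):pickle.dump(viewer.grab_frame(n),open(n+"2.pkl","wb"))
S=pickle.load(open("scene2.pkl","rb"));T=pickle.load(open("top2.pkl","rb"))
st=(STAND,(*ST[:2],0,ST[2]),(255,0,0))
A=view(S,[],165,140,85,85,5);B=view(T,[],148,165,90,60,4)[:, :360];C=view(T,[],222,170,32,32,11)
h=max(A.shape[0],C.shape[0]+B.shape[0]);R=np.zeros((600,370,3),np.uint8);R[:240,:360]=B;R[242:242+352,:352]=C
L=np.zeros((600,430,3),np.uint8);L[:425,:425]=A
cv2.imwrite("pics/rel.png",np.hstack([L,R]))
E
```

```text
True 10.975 [ 0.00019934  0.00021314 -0.00808537] [0.89471095 1.23155892 6.55707275]
13.8 [-0.30553018  0.55574714  0.90097402  2.06208125 -0.60815022  0.81060222
 -0.91258269]
```

View pics/rel.png

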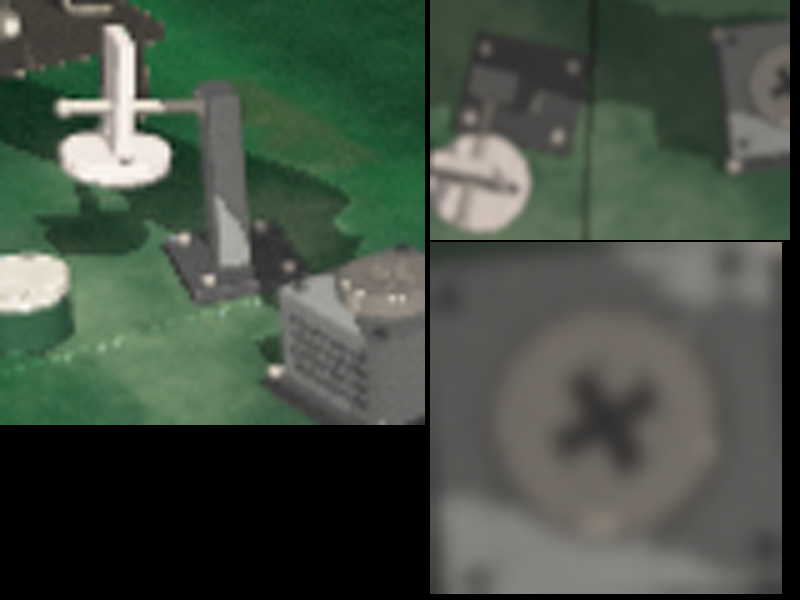

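The cover hangs on the peg at mid-length: contact came after 8.09 mm of lowering against 8 expected, and it stayed after release. The hub cross is centred at crop (604,422), with arms along about (90,−48) and (47,93). I'll fit the hub centre and yaw with both cameras, then grip the key.

```bash
cat > hub.py <<'E'
from h import *
from scipy.optimize import minimize
from scipy.ndimage import map_coordinates,gaussian_filter
g=np.arange(-.026,.0261,.001);X,Y=np.meshgrid(g,g);R=np.hypot(X,Y)
def fit(fs,c0,yaws):
    gr=[gaussian_filter(f["frame"].mean(2),.5) for f in fs]
    def sc(p):
        c,s=np.cos(p[2]),np.sin(p[2]); u,v=c*X+s*Y,-s*X+c*Y
        m=((abs(u)<.0042)|(abs(v)<.0042))&(R<.015); n=(~m)&(R<.024); tot=0
        for f,i in zip(fs,gr):
            uv=proj(f,np.c_[(X+p[0]).ravel(),(Y+p[1]).ravel(),0*X.ravel()+.08])
            w=map_coordinates(i,[uv[:,1],uv[:,0]],order=1).reshape(X.shape)
            tot+=(w[m].mean()-w[n].mean())/w.std()
        return tot
    best=min((minimize(sc,[*c0,a],method="Nelder-Mead",options=dict(initial_simplex=[[*c0,a],[c0[0]+.004,c0[1],a],[c0[0],c0[1]+.004,a],[*c0,a+.15]])) for a in yaws),key=lambda r:r.fun)
    return best.x,best.fun
E
python3 - <<'E'
from hub import *
from rig import manip,get_obs,viewer
S=pickle.load(open("scene1.pkl","rb"));T=pickle.load(open("top2.pkl","rb"))
tc=lambda x,y:np.array([222+(x-430)/11,170+(y-242)/11])-.45
print("hand",ray(T,tc(604.5,422),.08)); 
for p,q in(((560,440),(650,392)),((630,468),(583,375))):
    d=ray(T,tc(*q),.08)-ray(T,tc(*p),.08); print("arm yaw",np.arctan2(d[1],d[0])%(np.pi/2))
for n,fs in(("top",[T]),("scene",[S]),("both",[S,T])): print(n,fit(fs,(COV[0],COV[1]),np.arange(0,1.57,.2)))
x,y,a=KY
manip.set_gripper(.045)
hit=manip.move_linear([x,y,.082-G],rate=.1,force_limit=10); o=get_obs();print(hit,o["t"],o["position"])
f0=o["force"]
manip.set_gripper(0,grasp_force=60);o=get_obs();print(o["t"],o["opening"],o["force"]-f0,o["position"])
E
```

```text
hand [0.5428518  0.02088112 0.08      ]
arm yaw 0.4759946255257643
arm yaw 0.4521294766804941
top (array([0.54342284, 0.02048223, 0.5193272 ]), np.float64(-2.3725581399908795))
scene (array([0.53974756, 0.01320911, 1.59874596]), np.float64(-0.9080922527227153))
both (array([0.54225584, 0.01882806, 0.44538908]), np.float64(-2.70336067657058))
False 15.9167 [ 0.50518693 -0.21091024  0.06366746]
16.5083 0.016008776402165355 [-0.74341223 -0.09334072  1.79805639] [ 0.5049898  -0.21077884  0.06330357]
```

The opening is 16 mm, but the bar is 14 mm and the neck 18 mm. The fingertips probably touch the neck below the bar, so I'll regrip 9 mm higher, on the bar only, and look from close.

```bash
python3 - <<'E'
from h import *
from rig import manip,get_obs,viewer
x,y,a=KY
manip.set_gripper(.03)
manip.move_linear([x,y,.091-G],rate=.08)
f0=get_obs()["force"]
manip.set_gripper(0,grasp_force=60);o=get_obs();print(o["t"],o["opening"],o["force"]-f0,o["position"])
w=o["orientation"];M=Ro.from_quat([w[1],w[2],w[3],w[0]]).as_matrix();print("yaw",np.arctan2(M[1,1],M[0,1])+np.pi/2)
S=viewer.grab_frame("scene");T=viewer.grab_frame("top");pickle.dump((S,T),open("kg.pkl","wb"))
k=[(KEY,(x,y,.01,a),(0,0,255))]
A=np.hstack([view(S,i,262,210,36,50,11) for i in([],k)])
cv2.imwrite("pics/kg.png",A)
E
```

```text
17.7 0.014114432758155764 [ 0.60391313 -0.37112077 -1.5304997 ] [ 0.50481179 -0.21075639  0.07207087]
yaw -0.30699439335136347
```

View pics/kg.png

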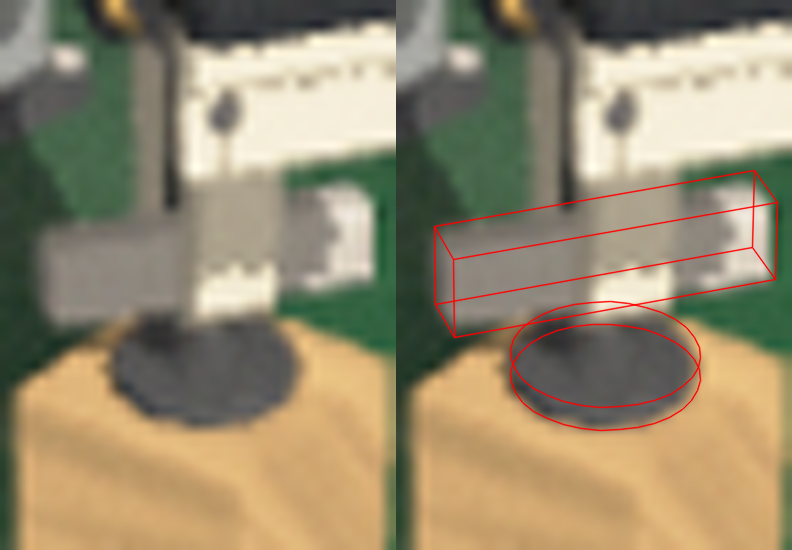

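The grip is now on the bar (14.1 mm), and the key matches its wireframe within 0.5 px. I'll lift it, carry it over the hub, and check alignment before insertion.

```bash
python3 - <<'E'
from hub import *
from rig import manip,get_obs,viewer
x,y,a=KY
T2=pickle.load(open("top2.pkl","rb"));_,TK=pickle.load(open("kg.pkl","rb"))
for n,f in(("t2",[T2]),("tk",[TK])): print(n,fit(f,(.543,.020),np.arange(.2,.9,.15)))
hx,hy,hy_=.5431,.0203,.48
p=get_obs()["position"];f0=get_obs()["force"]
manip.move_linear(p+[0,0,.10],rate=.15); o=get_obs();print(o["t"],o["opening"],o["force"]-f0)
q=quat(hy_-np.pi/2); up=[hx,hy,.072+.10]
print(manip.inverse_kinematics(up,q))
manip.move_pose(up,q)
manip.move_linear([hx,hy,.072+.078],rate=.1); o=get_obs();print(o["t"],o["opening"],o["position"],o["q"][6])
S=viewer.grab_frame("scene");pickle.dump(S,open("over.pkl","wb"))
S1=pickle.load(open("scene1.pkl","rb"))
bz=o["position"][2]-.0721+.01
STEM=box(-.013,.013,-.003,.003,.004,.04)+box(-.003,.003,-.013,.013,.004,.04)
CR=[]
for r in range(4):
    R_=rz(r*np.pi/2);pts=[R_@[.0042,-.0042,.08],R_@[.0144,-.0042,.08],R_@[.0144,.0042,.08],R_@[.0042,.0042,.08]];CR+=list(zip(pts[:-1],pts[1:]))
HUB=circ(.03,.08)+CR
h=(HUB,(hx,hy,0,hy_),(255,0,0))
A=view(S,[(KEY+STEM,(o["position"][0],o["position"][1],bz,hy_),(0,0,255)),h],222,158,45,56,8)
B=view(S1,[h],224,184,40,28,10); C=view(TK,[h],222,172,30,30,10)
P=np.zeros((600,770,3),np.uint8);P[:A.shape[0],:360]=A;P[:280,365:765]=B;P[285:585,365:665]=C
cv2.imwrite("pics/over.png",P)
E
```

```text
t2 (array([0.54342291, 0.02048233, 0.52011667]), np.float64(-2.3725581391625763))
tk (array([0.54346097, 0.02057627, 0.51859002]), np.float64(-2.3707233372304355))
18.6167 0.014162842437753977 [ 0.15070222 -0.17794614  0.81606408]
[-0.60650585  0.52766028  0.68307981  2.09018494 -0.519119    0.69527514
 -0.67104141]
19.9167 0.014338673766610148 [0.5427811  0.01876695 0.14973163] -0.6413447047054408
```

View pics/over.png

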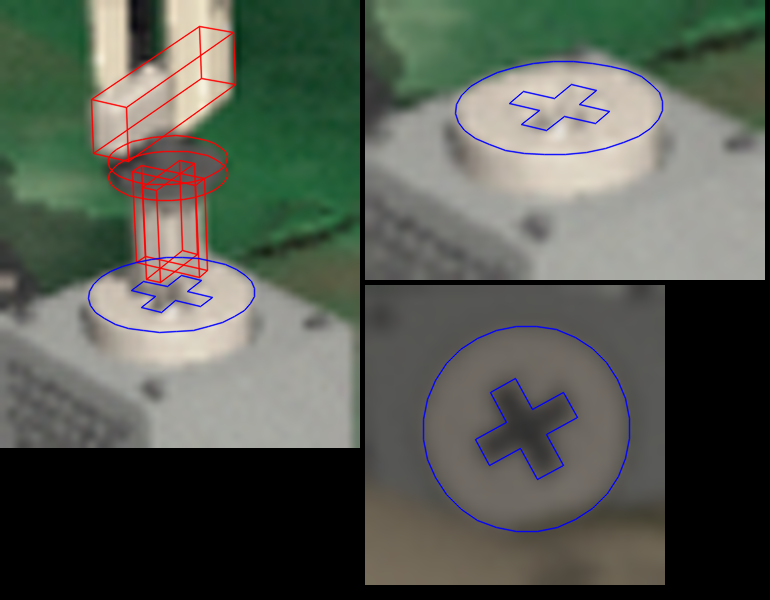

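The blue hub cross matches the top view (fit yaw 0.519, drawn at 0.48), and the key stem sits above the bore. The TCP read about 1.5 mm off in y, so I'll re-centre and check it before pushing in with force monitoring. I'll use yaw 0.50.

```bash
python3 - <<'E'
from h import *
from rig import manip,get_obs
hx,hy,a=.5433,.0204,.50
q=quat(a-np.pi/2)
manip.move_linear([hx,hy,.150],rate=.03,attitude=q); manip.hold(.3); o=get_obs();print(o["t"],o["position"],o["force"])
w=o["orientation"];M=Ro.from_quat([w[1],w[2],w[3],w[0]]).as_matrix();print("yaw",np.arctan2(M[1,1],M[0,1])+np.pi/2)
f0=o["force"]
# stem bottom z = tcp-.0621 ; mouth at tcp .1421, plunger touch at .1161, home .1021
hit=manip.move_linear([hx,hy,.122],rate=.03,force_limit=6); o=get_obs();print(hit,o["t"],o["position"],o["force"]-f0,o["torque"],o["opening"])
E
```

```text
20.5167 [0.54332593 0.02049166 0.15009053] [-0.24066063 -0.70407933 -0.60977525]
yaw 0.5001472911788265
False 21.6 [0.54340519 0.02035849 0.12214403] [ 0.56751238  0.2850328  -0.82242982] [-0.03270895  0.12115467 -0.00737239] 0.01395879197374599
```

The splines meshed: 20 mm in with no contact force. Now I'll push home against the spring.

```bash
python3 - <<'E'
from h import *
from rig import manip,get_obs
hx,hy=.5433,.0204
f0=get_obs()["force"]
for z,l in((.1125,25),(.1045,30),(.0985,28)):
    hit=manip.move_linear([hx,hy,z],rate=.025,force_limit=l); o=get_obs();print(hit,o["t"],o["position"],o["force"]-f0,o["opening"])
manip.hold(.5);o=get_obs();print(o["t"],o["position"],o["force"]-f0,o["opening"])
E
```

```text
False 22.1333 [0.54358225 0.02036308 0.11270114] [0.22218289 1.38021799 6.88325839] 0.014237633063240931
False 22.6 [0.54366684 0.0204154  0.10498723] [-1.69625393  0.71428776 10.11067422] 0.014147345278356503
True 22.8583 [0.54418411 0.0203771  0.1013623 ] [-0.88757122  0.0237642  11.94971087] 0.014943255342607747
23.3583 [0.54439127 0.02034723 0.10163082] [-1.63936458 -0.49010388 11.10648974] 0.015309168071306997
```

The stop at z≈0.1014 was stiff contact (>28 N) at the expected seated height of 0.102, but the load relaxed to ~11 N afterwards. I'll add a modest steady preload in small steps.

```bash
python3 - <<'E'
from h import *
from rig import manip,get_obs,viewer
p=get_obs()["position"];f0=-.8
for z in(.1012,.1006,.1000,.0994):
    manip.move_linear([p[0],p[1],z],rate=.01); manip.hold(.3); o=get_obs();print(round(o["t"],2),z,o["position"],o["force"],o["opening"])
    if o["force"][2]-f0>22: break
S=viewer.grab_frame("scene");T=viewer.grab_frame("top")
pickle.dump((S,T),open("end.pkl","wb"))
pp=o["position"]
k=(KEY,(pp[0],pp[1],.04,.5),(0,0,255))
A=np.hstack([view(S,i,222,158,45,56,8) for i in([],[k])])
cv2.imwrite("pics/end.png",cv2.copyMakeBorder(np.vstack([A]),0,0,0,0,0))
E
```

```text
23.91 0.1012 [0.54481257 0.0202246  0.10185211] [-0.49321968 -0.35700815 10.28418822] 0.015234363490306498
24.46 0.1006 [0.54483612 0.02025852 0.10129462] [-1.07900844  0.11444056 10.69762766] 0.014973725159215325
25.01 0.1 [0.54483431 0.02025041 0.10070952] [-1.05834337  0.48719541 11.46930474] 0.015243104635371672
25.56 0.0994 [0.5448804  0.02027399 0.10015638] [-1.41406957 -0.01855706 10.98318187] 0.01496035659437792
```

View pics/end.png

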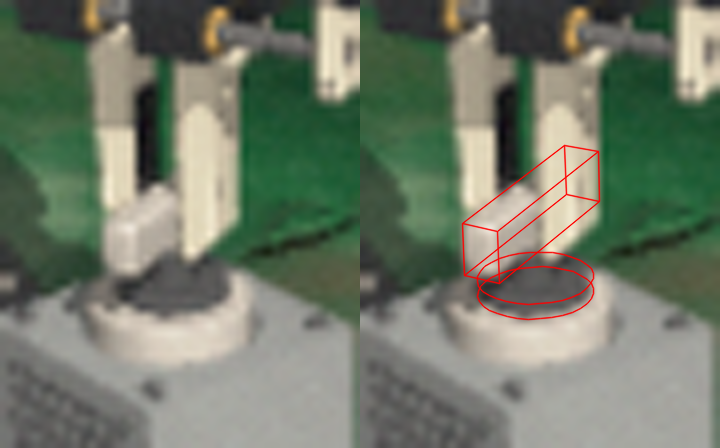

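The force stays at ~11 N while the fingers go down 2 mm, and the image shows the bar about 1 px (2–3 mm) high. So the pads are slipping down the bar and the collar isn't reliably seated. I'll slide the fingers on down until the tips bear on the collar itself, where seated height means TCP ≈0.086. That gives a positive push with the neck and bar still gripped.

```bash
python3 - <<'E'
from h import *
from rig import manip,get_obs
hx,hy=.5435,.0204
for z in(.096,.092,.089,.087,.0855):
    hit=manip.move_linear([hx,hy,z],rate=.02,force_limit=25); manip.hold(.2);o=get_obs();print(hit,round(o["t"],2),z,o["position"],o["force"],o["opening"])
    if o["force"][2]>22: break
E
```

```text
True 26.07 0.096 [0.54487979 0.0202176  0.09962075] [-2.26340711  0.34413327 11.81660388] 0.015175565198521564
True 26.48 0.092 [0.54525529 0.02016119 0.09977406] [-1.35915876  0.38249071 11.14321176] 0.015227830355705269
True 26.91 0.089 [0.54542938 0.02016494 0.09978893] [-1.44087402  0.65797845 10.89612757] 0.01531626743110742
True 27.37 0.087 [0.54543394 0.02018632 0.09974378] [-1.2278494   0.83882226 10.65790244] 0.014932425212390014
True 27.83 0.0855 [0.54547593 0.02019458 0.09975116] [-1.5169965  -0.84496986 10.38028238] 0.015457942617022723
```

Each time it stops stiffly at z≈0.0997, and the stop itself then relaxes the push. A steady force clearly above the 13 N spring is the real proof of seating, so I'll push in steps without the stop condition.

```bash
python3 - <<'E'
from h import *
from rig import manip,get_obs
for z in(.0990,.0984,.0978,.0972,.0966,.096,.095,.094,.093,.092,.091,.090,.089):
    manip.move_linear([.5445,.0203,z],rate=.02); manip.hold(.15);o=get_obs();print(round(o["t"],2),z,o["position"],o["force"],round(o["opening"],4))
    if o["force"][2]>24: break
E
```

```text
28.23 0.099 [0.5451181  0.02009005 0.09980484] [-0.82740285  0.24657642 10.82193127] 0.0155
28.63 0.0984 [0.54520704 0.02008668 0.09956503] [-1.51672762  0.25397628 15.43706719] 0.0153
29.03 0.0978 [0.54518527 0.02013154 0.09945409] [-3.95577906  0.29338538 24.14298951] 0.0155
```

There is 24 N steady with only 0.1 mm of motion for +9 N, which is stiff and well above the 13 N spring. I'll ease the sideways offset, confirm steadiness, and check the collar edge numerically in the scene frame (no picture views left).

```bash
python3 - <<'E'
from h import *
from rig import manip,get_obs,viewer
from scipy.ndimage import map_coordinates
manip.move_linear([.5435,.0203,.0977],rate=.02)
for i in range(3):
    manip.hold(.3);o=get_obs();print(round(o["t"],2),o["position"],o["force"],o["torque"],round(o["opening"],4))
w=o["orientation"];print("tool x",Ro.from_quat([w[1],w[2],w[3],w[0]]).as_matrix()[:,0])
S=viewer.grab_frame("scene");pickle.dump(S,open("fin.pkl","wb"));E=pickle.load(open("end.pkl","rb"))[0];O=pickle.load(open("over.pkl","rb"))
c=np.array([.5433,.0204]);C=-S["R"].T@S["t"];d=(C[:2]-c)/np.linalg.norm(C[:2]-c)
for da in(-.6,0,.6):
    e=rz(da)[:2,:2]@d
    f=lambda r,z:proj(S,[*(c+r*e),z])[0]
    a=f(.021,.08);print("ang",da,"seated edge",a,"+2mm",f(.021,.082),"+4mm",f(.021,.084),"top edge",f(.021,.086),"hub edge",f(.03,.08))
    r=np.arange(np.floor(a[1])-5,a[1]+7,.5)
    for n,F in(("fin",S),("end",E)):
        v=map_coordinates(F["frame"].mean(2),[r,0*r+a[0]],order=1);print(n,r[0],v.astype(int))
E
```

```text
29.58 [0.54514142 0.02008558 0.09947792] [-1.52602373  1.01323314 21.79275006] [ 0.11271893  0.46160959 -0.04325988] 0.0151
29.88 [0.54514838 0.02008509 0.09948331] [-2.778996   -0.15268855 21.76474702] [ 0.15447439  0.45379696 -0.0297395 ] 0.0154
30.18 [0.54516537 0.02011315 0.09948151] [-1.78929032  1.1325273  22.02283893] [ 0.10404002  0.43834264 -0.07519579] 0.0157
tool x [ 0.01037446  0.00856768 -0.99990948]
ang -0.6 seated edge [238.87166808 197.03565861] +2mm [238.84342644 196.40939351] +4mm [238.81514153 195.78216924] top edge [238.78681327 195.15398358] hub edge [237.09779363 198.30073528]
fin 192.0 [107  81  55  65  76  80  84  81  79 123 167 180 194 194 195 191 187 187
 187 186 185 177 169 164 160]
end 192.0 [ 98  77  56  67  78  83  88  89  91 133 174 185 196 195 194 192 190 187
 185 184 184 178 172 166 160]
ang 0 seated edge [243.06137775 197.45222557] +2mm [243.03627907 196.82470335] +4mm [243.01114184 196.1962176 ] top edge [242.985966   195.56676611] hub edge [243.11947023 198.90466511]
fin 192.0 [ 88  90  92  90  87  87  87  89  90 109 128 157 186 201 217 214 211 210
 208 207 206 198 191 179 167]
end 192.0 [ 90  90  91  88  85  89  93  92  91 110 129 157 184 201 217 215 212 209
 206 206 206 198 190 177 164]
ang 0.6 seated edge [247.20107021 196.69683265] +2mm [247.17921876 196.07078051] +4mm [247.15733386 195.44377025] top edge [247.13541545 194.81579965] hub edge [249.06682182 197.81256468]
fin 191.0 [ 77  82  86  87  88  87  87  89  91 100 109 143 178 195 211 209 208 207
 207 207 207 205 202 186 170 164]
end 191.0 [ 80  83  87  88  89  88  87  89  91 100 108 144 179 194 210 209 209 208
 207 208 210 206 203 187 172 165]
```

The collar edge is within 0.1–0.4 px of the seated prediction on three radii (a 2 mm gap would be 0.63 px). The force holds steady at 22 N. I'll make a quick numeric check that the cover and the other objects haven't moved, then sign off.

```bash
python3 - <<'E'
from h import *
from rig import manip,get_obs
F=pickle.load(open("fin.pkl","rb"))["frame"];A=pickle.load(open("scene2.pkl","rb"))["frame"];Z=pickle.load(open("scene0.pkl","rb"))["frame"]
g=lambda f,b:np.float32(cv2.cvtColor(f,cv2.COLOR_RGB2GRAY)[b[1]:b[3],b[0]:b[2]])
for n,R,b in(("cover",A,(170,140,205,180)),("tin",Z,(155,188,183,212)),("spanner",Z,(285,270,346,318)),("bracket",Z,(278,184,305,210))):
    print(n,cv2.phaseCorrelate(g(R,b),g(F,b)))
o=get_obs();print(o["t"],o["force"],o["position"])
if o["force"][2]>18: manip.sign_off(); print("signed off")
E
```

```text
cover ((-0.048429990085228525, -0.15312980618915262), 0.9419692056046591)
tin ((0.1685058714929788, -0.05642360213215447), 0.9395876692401038)
spanner ((0.06015537705871665, -0.00011538544114486626), 0.9996246201917529)
bracket ((0.49522722472085334, 0.4591771457101075), 1.033164162694672)
30.2333 [-1.88374285  0.87845312 21.89257491] [0.545122   0.02008147 0.09946418]
the job is handed in; nothing more can be done
signed off
```

The cover is hung on the peg and the key is pressed into the hub. I handed the job in at about 30 s of the 51 s allowed, with the arm still holding the key down.

**What I did**
- **Cover:** I lifted it off the hub, threaded its eye over the peg without contact, and lowered it until it bore on the peg. That took 8.1 mm against the 8 mm expected. It stayed hanging after release, and its image had moved by no more than 0.15 px by the end.
- **Key:** I turned it to yaw 0.50 rad. The stem went 20 mm into the slots with no contact force, and I then pushed it against the spring.

**Last checks**
- **Push:** It was steady at about 22 N, above the 13 N spring, and the contact was stiff. The collar edge was within 0.1–0.4 px of the seated position on three radii; a 2 mm gap would show as about 0.6 px.
- **Neighbours:** The tin and spanner showed no real movement.

**What failed or disagreed**
- **First key grip:** It caught the neck (16 mm opening instead of 14), so I gripped again higher.
- **Grip slip:** During the push, the pads slid about 2.5 mm down the bar towards the neck. The final opening is about 15.5 mm.
- **Lateral offset:** The TCP ended about 2 mm off the hub axis in x.
- **Collar check precision:** It relies on a camera calibration good to about 2 mm.
- **Bracket:** Its correlation read about 0.5 px in each direction, with a confidence value just over 1. I took this as a lighting effect, because nothing went near it, but I did not confirm that with a picture.

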